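# Park the printing roller in its spring keeper

### The job

Pick up the wooden sanding block and use its end as a paddle to roll the steel printing roller gently along its tray, up the little ramp and on against the spring plate until it drops fully home into its pocket. Never touch the roller with the gripper, never let it jump out of the tray, and never force it once it is home. Then lay the block flat on the desk beside the tray, without dropping it, and leave the tape roll, the eraser and the glue stick where they are.

Things in the scene. Friction and masses are not known exactly. Their poses are not given: they have to be found in the camera images.
- tray: Plywood roller tray, 270 (x) x 128 (y) mm, fixed. Origin: centre of its underside, on the desk; z up; roll the roller towards its +x. Running floor 12 mm above the desk, 104 mm wide between wooden rails 28 mm high; lip across the near end (x -135 to -129 mm) 18 mm high. An aluminium keeper stands on the floor towards the far end.
- keeper_zone (a point): Point of the tray floor at tray x = +42 mm (tray axes). The keeper, NOT measured, is clamped anew each time: the edge of its pocket lies up to 30 mm before or behind this point; see or feel it. Keeper: ramp 40 mm long rising 6 mm, then a square edge down to the floor: the pocket, closed by a spring plate; 38 mm past the edge a solid block 46 mm high (52 at its two screws).
- roller: Plain steel roller, 32 mm diameter, 98 mm long, 0.5 to 0.7 kg, loose. Origin: its centre; y: its axis, across the tray. Starts on the near flat floor, centre 28 mm above the desk; on the crest 34; home in the pocket 28 again, axis 12.5 mm past the edge, on the floor between edge and spring plate. Left alone on the ramp it rolls back; keep it square. A push over 15 N is too hard.
- buffer (a joint): Travel of the pocket's spring plate along tray +x (m): 0 free, 0.013 solid stop. Plate 30 mm wide, central, 18 to 42 mm above the desk; spring 3 N at 0, +0.12 N per mm. The roller meets it when its axis is about 2 mm past the edge and must be pressed on some 7 mm (about 2 to 6 N) to drop in; let go sooner, it is pushed back. Roller home and let go: about 0.0105; the solid stop is 2.5 mm further.
- sanding_block: Plain brown wooden block, 45 (x) x 75 (y) x 35 (z) mm, 70 g, loose, flat on the desk right of the tray. Origin: centre of its underside. Gripped across its 45 mm width it is a paddle with a 45 x 35 mm end at either end of its y axis. Held level along the tray, its underside must pass above the 18 mm high lip and crest.
- tape_roll: Roll of beige masking tape, 98 mm across, 25 mm high, loose, lying flat; a bystander. Origin: centre of its underside.
- eraser: Rubber eraser in a card sleeve, 20 x 42 x 13 mm, loose; a bystander. Origin: centre of its underside.
- glue_stick: Glue stick standing upright, 26 mm across, 86 mm high, loose; a bystander. Origin: centre of its underside.

How it is judged:
By the outcome, as a careful person would: the job done as asked, in the order asked, and still so for the second after the job is handed in, with the robot touching nothing.
It also fails if it takes over 72 s, if anything falls off the work surface, if the arm or the gripper's body presses on something with over 40 N, if the wrist force passes 120 N, or if a joint passes its speed limit or range.

### The arm

A 7-joint arm with a two-finger parallel gripper is mounted at the origin on a cart in front of the work surface, level with it; the furniture and walls round the work are solid. World frame = base frame: x ahead of the robot, y to its left, z up, the work surface at z = 0. Lengths are in mm, angles in rad, forces in N, time in s.
With the tool pointing down it reaches from about 425 to 975 mm from the base axis. Payload 16.7 kg.
Tool frame: the origin (TCP) lies at the very end of the fingers, on their centre line; the grasp point (between the pads) lies bot.grasp_offset behind it (bot.grasp_offset is the distance from the TCP to the grasp point, in mm); x points along the fingers, z is the direction in which the jaws open and shut, and the axes are right-handed (so a half turn about x gives the same grasp; the last joint's range is limited). The gripper opens to 85 mm and grips with 20 to 120 N. Pads are 22 mm wide; open, the fingers measure 114 mm over their backs; the gripper's body (76 mm by 85 mm) begins 54 mm behind the grasp point. The pads swing forward as they close: fully open they stand 13 mm farther back than shut.
Start: joints at [-1.488, 0.426, 0.074, 1.606, -0.034, 1.111, -0.067], TCP at [155.732, 656.752, 231.302] pointing down, gripper open.
Joint ranges: [-2.85, 2.85], [-0.5, 2.14], [-1.23, 1.37], [0.21, 2.46], [-1.02, 4.16], [0.16, 2.05], [-2.73, 2.73]. Speed limits (rad/s): [1.89, 1.89, 2.39, 2.39, 3.01, 3.01, 3.01].

### API

Orientations are given as a unit quaternion [x, y, z, w].
In Python, from plant import bot gives the robot as it stands. Calls block until the motion is done:
- bot.movep(position, orientation): joint-space move of the TCP to a pose.
- bot.servo_line(position, ori=None, speed=150, stop_force=None): straight line of the TCP; ori=None keeps the orientation; speed is the mean speed in mm/s. With stop_force (N) it stops when the force on the tool has changed by that much, and returns True; else False.
- bot.move_joints(angles): joint-space move.
- bot.grip(opening, strength=None): finger opening in mm; strength is the grip in N (None keeps the last); returns when the fingers have stopped.
- bot.sleep(seconds).
- bot.solve_ik(position, orientation): joint angles nearest the present ones, or None.
- bot.get_obs(): the state.
- bot.camera(name): name is "side" or "top" or "wrist"; returns the picture (480x640x3 uint8, red, green, blue); there is no depth.
- bot.camera_params(name): a dict with "fx", "fy", "cx", "cy" (pixels), "R" (3x3) and "t" (3): a world point X has camera coordinates R X + t; the wrist camera has in their place "mount" (4x4, takes a point from camera to tool coordinates, whose origin is the TCP and whose axes are the tool frame's). Camera axes: x right, y down, z forward; pixel columns grow to the right and rows downward; lengths in mm; the calibration is good to about 2 mm. A picture is of the moment at which its call begins: read the wrist's pose just before it. camera_params takes no time and is no camera call.
A pose or a line that the arm cannot do raises bot.Unreachable and nothing moves.
- bot.hand_in(): hands the job in, once; it reports no verdict.
The state is a dict: "time_s": time; "joints": joint angles; "joint_vel": joint speeds; "tau": joint torques, N m; "ee_pos": TCP position; "tool_rot": TCP orientation; "contact_force": force on the tool from outside, world axes, zero at the start; "torque": the same for the moment, N m; "grip_width": finger opening in mm.
Only numpy, scipy, OpenCV 4.12 (cv2) and the standard library are available. Lean on these libraries where they do the work, as an engineer would, in place of code of your own. Each camera call takes 0.05 s, during which the arm holds its last target.

## Working session

There is one attempt and no reset: what is moved stays moved. The work goes in short steps, each a Python script; the robot and the scene stay as the last script left them, time stands still between calls to the robot, and variables do not carry over. Pictures are saved under pics/ and viewed, and the job is handed in when it is done.

```bash
mkdir -p pics; ls
python3 - <<'E'
from plant import bot
import cv2
o=bot.get_obs(); print({k:o[k] for k in o}); print(bot.grasp_offset)
for n in("side","top","wrist"):
    cv2.imwrite(f"pics/{n}0.png",bot.camera(n)[:,:,::-1]); print(n,bot.camera_params(n))
E
```

```text
pics
{'time_s': 0.0, 'joints': array([-1.4874995 ,  0.42673292,  0.07386387,  1.60659627, -0.03409599,
        1.11074356, -0.06710049]), 'joint_vel': array([-3.78468009e-04, -5.85625281e-05, -1.05204374e-03,  3.76702620e-04,
        1.56148466e-03, -2.55309715e-05,  8.38014048e-04]), 'tau': array([-2.07583529e-03, -9.49838662e+01,  3.76035690e+00, -4.63555849e+01,
        1.91672595e-02,  9.81140620e-03,  4.24902464e-05]), 'ee_pos': array([155.66974921, 656.41132019, 230.61508618]), 'tool_rot': array([-0.43883141,  0.55500913,  0.43824279,  0.55437813]), 'contact_force': array([0.02908715, 0.64019569, 0.82544483]), 'torque': array([-0.0021089 ,  0.008232  , -0.01659055]), 'grip_width': 85.64104933067026}
18.700000000000003
side {'fx': 455.6665883047867, 'fy': 455.6665883047867, 'cx': 318.01215652279194, 'cy': 245.14152536723424, 'R': array([[ 0.87770355, -0.47911984, -0.00898082],
       [-0.21068264, -0.36898302, -0.90524271],
       [ 0.43040597,  0.79642684, -0.42479994]]), 't': array([-443.94138467,  165.00583435,  781.07338581])}
top {'fx': 511.4358622508871, 'fy': 511.4358622508871, 'cx': 318.84699233490255, 'cy': 236.44327106041402, 'R': array([[ 0.02595912, -0.99938553,  0.02355188],
       [-0.99819251, -0.02719116, -0.05359441],
       [ 0.05420188, -0.02211805, -0.998285  ]]), 't': array([  -4.69743336,  508.66806396, 1211.66791211])}
wrist {'fx': 389.3944180282968, 'fy': 389.3944180282968, 'cx': 323.6573528721416, 'cy': 238.49828344128755, 'mount': array([[ 5.86311144e-04, -2.95691074e-01,  9.55283437e-01,
        -1.41748093e+02],
       [ 6.07975404e-04, -9.55283319e-01, -2.95691411e-01,
         7.53168347e+01],
       [ 9.99999643e-01,  7.54156003e-04, -3.80320355e-04,
         5.11911454e-02],
       [ 0.00000000e+00,  0.00000000e+00,  0.00000000e+00,
         1.00000000e+00]])}
```

View pics/side0.png

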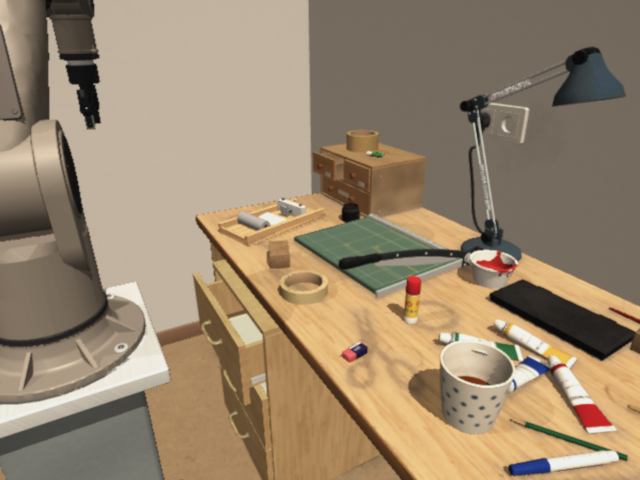

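View pics/top0.png

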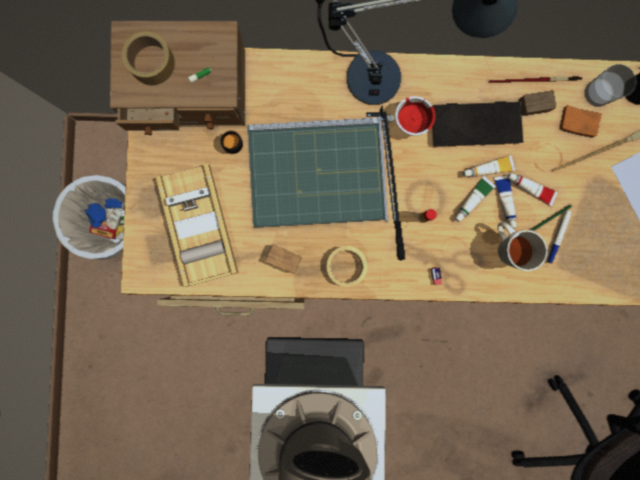

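```bash
cat > h.py <<'E'
from plant import bot
import numpy as np, cv2
from scipy.spatial.transform import Rotation as Ro
def cam(n,obs=None):
    p=bot.camera_params(n)
    if 'R' in p: R=np.array(p['R']);t=np.array(p['t'])
    else:
        o=obs or bot.get_obs(); M=np.array(p['mount']); Rt=Ro.from_quat(o['tool_rot']).as_matrix()
        Rwc=Rt@M[:3,:3]; c=Rt@M[:3,3]+np.array(o['ee_pos']); R=Rwc.T; t=-R@c
    return dict(fx=p['fx'],fy=p['fy'],cx=p['cx'],cy=p['cy'],R=R,t=t)
def ray(c,u,v):
    d=c['R'].T@np.array([(u-c['cx'])/c['fx'],(v-c['cy'])/c['fy'],1]); return -c['R'].T@c['t'],d/np.linalg.norm(d)
def onz(c,u,v,z):
    o,d=ray(c,u,v); return o+d*(z-o[2])/d[2]
def proj(c,X):
    q=c['R']@np.array(X,float)+c['t']; return np.array([c['fx']*q[0]/q[2]+c['cx'],c['fy']*q[1]/q[2]+c['cy']])
def tri(rays):
    A=np.zeros((3,3));b=np.zeros(3)
    for o,d in rays:
        P=np.eye(3)-np.outer(d,d);A+=P;b+=P@o
    X=np.linalg.solve(A,b); return X,[np.linalg.norm(np.cross(X-o,d)) for o,d in rays]
def shot(n,f):
    o=bot.get_obs(); im=bot.camera(n); cv2.imwrite(f'pics/{f}.png',im[:,:,::-1]); return im,cam(n,o) if n=='wrist' else cam(n)
# tool orientation pointing down with tool z (jaw) at yaw a in world
def down(a):
    x=np.array([0,0,-1.]);z=np.array([np.cos(a),np.sin(a),0]);y=np.cross(z,x)
    return Ro.from_matrix(np.c_[x,y,z]).as_quat()
E
python3 - <<'E'
import cv2
from h import *
im=cv2.imread('pics/top0.png')[140:300,130:370]
cv2.imwrite('pics/top0z.png',cv2.resize(im,None,fx=3.3,fy=3.3,interpolation=cv2.INTER_CUBIC))
c=cam('top')
for u,v in [(282,258),(195,225),(203,252),(347,265)]: print(onz(c,u,v,20).round(0))
R=Ro.from_quat(bot.get_obs()['tool_rot']).as_matrix();print(R.round(2))
E
```

```text
[455.  95.  20.]
[527. 304.  20.]
[464. 282.  20.]
[442. -60.  20.]
[[-0.   -0.97  0.23]
 [-0.    0.23  0.97]
 [-1.   -0.   -0.  ]]
```

View pics/top0z.png

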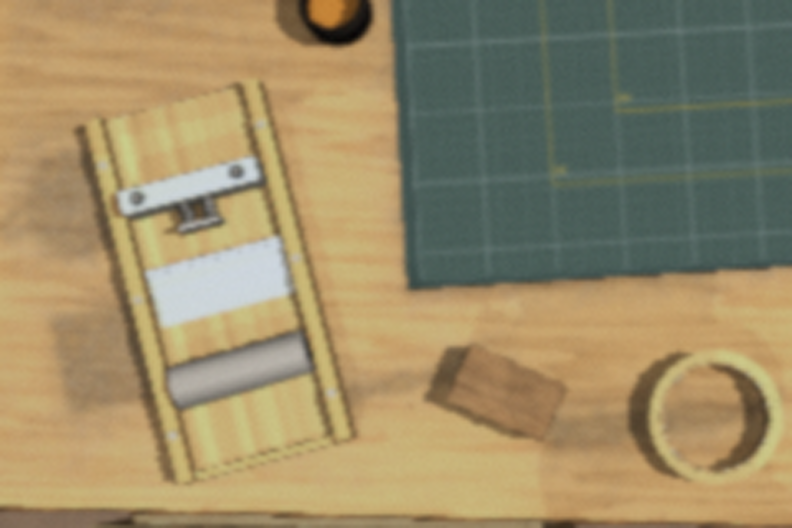

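View pics/wrist0.png

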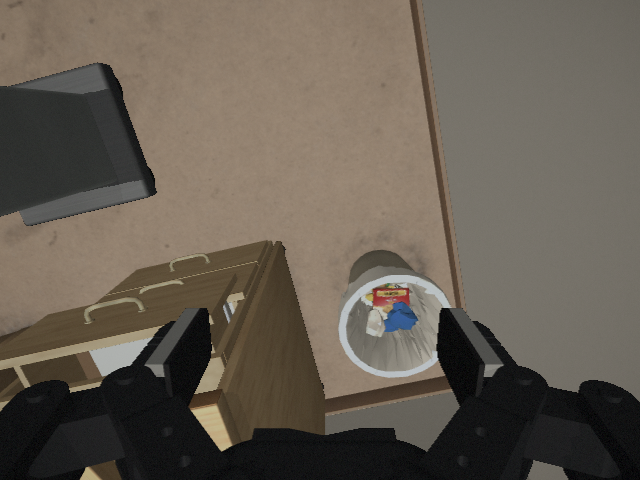

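Run:
```python
from h import *
bot.movep([460,210,270],down(1.6))
shot('wrist','w1'); print(bot.get_obs()['ee_pos'],bot.get_obs()['time_s'])
np.save('o1.npy',np.r_[bot.get_obs()['ee_pos'],bot.get_obs()['tool_rot']])
bot.servo_line([480,290,230],ori=down(1.82),speed=150)
shot('wrist','w2'); o=bot.get_obs(); print(o['ee_pos'],o['time_s'],o['contact_force'],o['torque'])
np.save('o2.npy',np.r_[o['ee_pos'],o['tool_rot']])
```

```text
[459.80965778 210.90493382 269.89735701] 2.1583
[480.18024712 289.11396968 230.41368773] 2.9667 [ 0.11571128  0.00224558 -0.23398203] [-0.00889498 -0.07317514 -0.04929047]
```

View pics/w1.png

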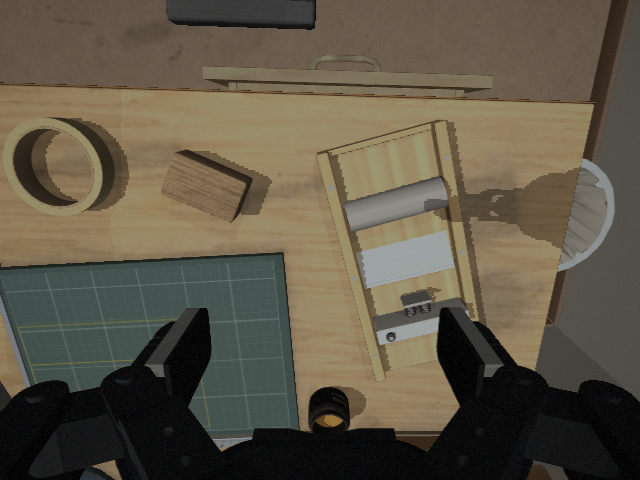

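View pics/w2.png

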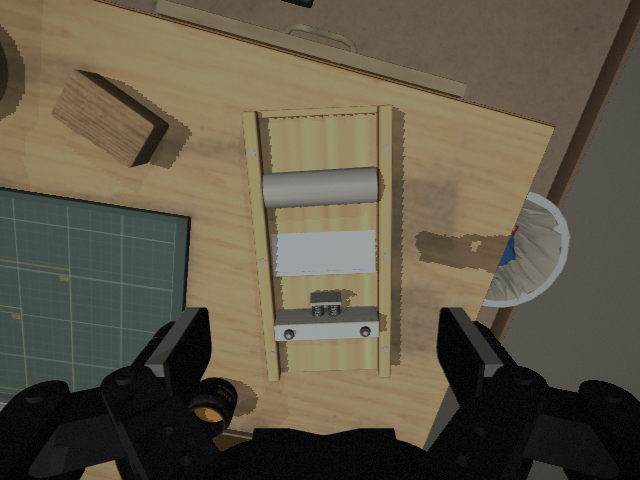

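Run:
```python
import cv2
a=cv2.imread('pics/w1.png');b=cv2.imread('pics/w2.png')
def z(im,x0,y0,x1,y1,f,n): cv2.imwrite(f'pics/{n}.png',cv2.resize(im[y0:y1,x0:x1],None,fx=f,fy=f,interpolation=cv2.INTER_CUBIC))
z(b,230,90,410,230,4,'z2a'); z(b,230,220,410,390,3.5,'z2b'); z(a,310,110,490,240,4,'z1a'); z(a,330,220,480,380,3.5,'z1b')
p=cv2.resize(a[140:230,150:270],None,fx=4,fy=4,interpolation=cv2.INTER_CUBIC);q=cv2.resize(b[60:180,40:190],None,fx=3,fy=3,interpolation=cv2.INTER_CUBIC)
cv2.imwrite('pics/zb1.png',p);cv2.imwrite('pics/zb2.png',q)
```

```text
(no output)
```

View pics/z2a.png

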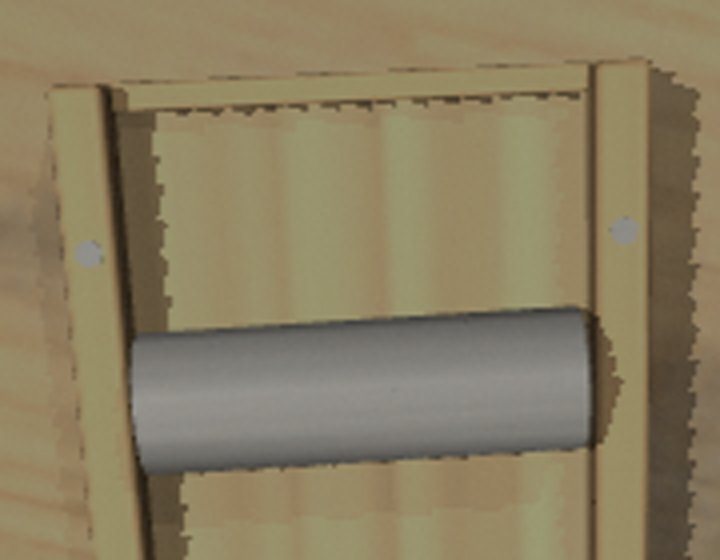

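View pics/z2b.png

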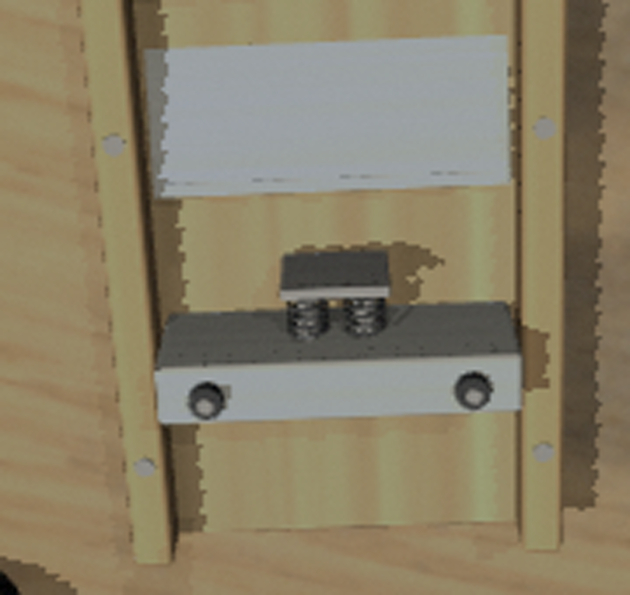

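View pics/z1a.png

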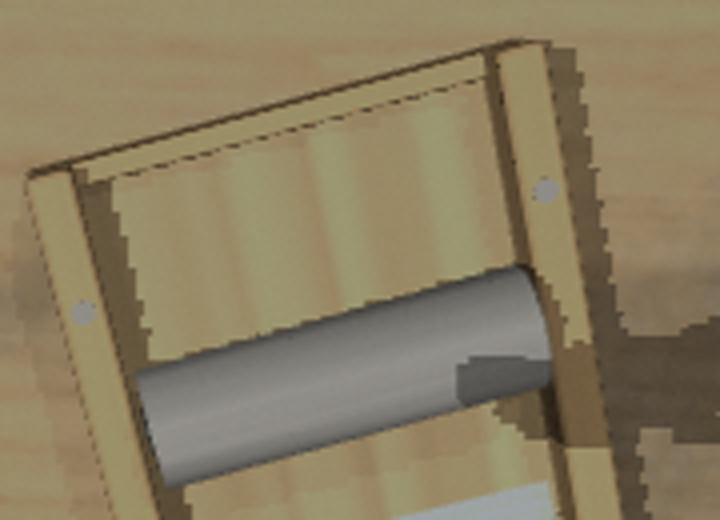

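View pics/z1b.png

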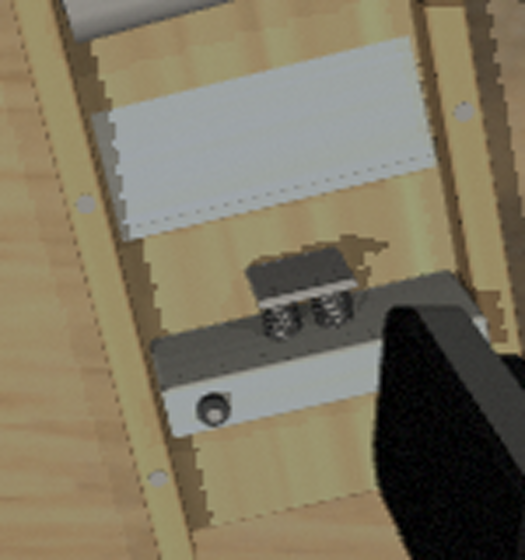

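View pics/zb1.png

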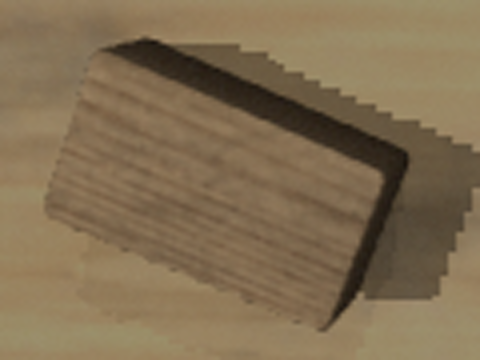

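View pics/zb2.png

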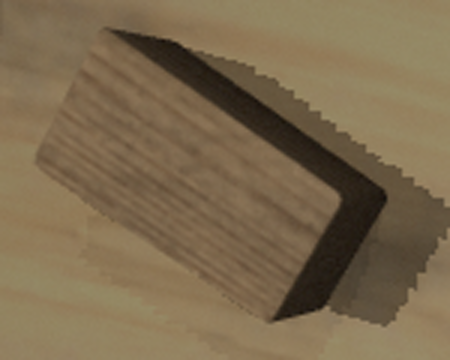

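```bash
cat > m.py <<'E'
from h import *
def L(f):
    a=np.load(f); return cam('wrist',dict(ee_pos=a[:3],tool_rot=a[3:]))
c1,c2=L('o1.npy'),L('o2.npy')
P=lambda x0,y0,f:(lambda x,y:(x0+(x+.5)/f-.5,y0+(y+.5)/f-.5))
z1a,z1b,z2a,z2b,b1,b2=P(310,110,4),P(330,220,3.5),P(230,90,4),P(230,220,3.5),P(150,140,4),P(40,60,3)
def T(n,p,q):
    X,r=tri([ray(c1,*p),ray(c2,*q)]); print(n,X.round(1),np.round(r[0],1)); return X
nl=T('scr nl',z1a(84,312),z2a(88,254)); nr=T('scr nr',z1a(545,190),z2a(625,230))
ml=T('ml',z1b(85,204),z2b(112,145)); mr=T('mr',z1b(463,111),z2b(544,128)); fl=T('fl',z1b(157,478),z2b(145,466))
B=[]
for i,(p,q) in enumerate([((100,52),(105,28)),((385,172),(343,200)),((322,330),(270,320)),((45,212),(37,160))]): B.append(T(f'b{i}',b1(*p),b2(*q)))
B=np.array(B); print('block c',B.mean(0).round(1),[np.linalg.norm(B[i]-B[(i+1)%4]).round(1) for i in range(4)])
d=B[1]-B[0]+B[2]-B[3]; print('long yaw',np.arctan2(d[1],d[0]))
for c,zz,n in((c1,b1,0),(c2,b2,1)):
    pts=[((100,52),(105,28)),((385,172),(343,200)),((322,330),(270,320)),((45,212),(37,160))]
    W=np.array([onz(c,*zz(*p[n]),35) for p in pts]);d=W[1]-W[0]+W[2]-W[3];print('z35',W.mean(0).round(1),np.arctan2(d[1],d[0]),[np.linalg.norm(W[i]-W[(i+1)%4]).round(1) for i in range(4)])
E
cat > m2.py <<'E'
from m import *
# tray frame: screws: direction
d1=(fl-nl)[:2]; d1/=np.linalg.norm(d1); d2=(mr-nr)[:2]; d2/=np.linalg.norm(d2)
print('dirs',np.arctan2(d1[1],d1[0]),np.arctan2(d2[1],d2[0]))
w=(nl-nr)[:2]; print('cross',np.arctan2(w[1],w[0])-np.pi/2, np.linalg.norm(w))
# tray corners on z=28 in each view
C2=[onz(c2,*z2a(50,88),28),onz(c2,*z2a(652,62),28),onz(c2,*z2b(172,560),28),onz(c2,*z2b(560,548),28),onz(c2,*z2b(134,562),28)]
C1=[onz(c1,*z1a(27,175),28),onz(c1,*z1a(548,42),28)]
print(np.round(C2,1)); print(np.round(C1,1))
print('edge z18');
for c,z,p in((c2,z2b,(155,197)),(c2,z2b,(512,183)),(c1,z1b,(125,240)),(c1,z1b,(437,165))): print(onz(c,*z(*p),18).round(1))
print('ramp start z12');
for c,z,p in((c2,z2b,(147,50)),(c2,z2b,(508,36)),(c1,z1b,(95,115)),(c1,z1b,(410,38))): print(onz(c,*z(*p),12).round(1))
print('plate z42');
for c,z,p in((c2,z2b,(282,296)),(c2,z2b,(388,299)),(c1,z1b,(262,308)),(c1,z1b,(357,287))): print(onz(c,*z(*p),42).round(1))
E
python3 m2.py
```

```text
scr nl [450.4 217.2  28.3] 0.3
scr nr [417.4 329.1  23.7] 0.1
ml [545.8 245.5  28.9] 0.2
mr [513.7 357.4  25.5] 0.2
fl [643.1 274.6  25.6] 0.1
b0 [420.   67.9  34.2] 0.2
b1 [448.  133.9  31.3] 0.8
b2 [487.6 117.1  31. ] 0.2
b3 [459.1  50.6  32.4] 0.4
block c [453.7  92.4  32.2] [np.float64(71.8), np.float64(43.0), np.float64(72.4), np.float64(42.8)]
long yaw 1.1686274982929854
z35 [453.1  93.1  35. ] 1.1845240399459247 [np.float64(71.8), np.float64(43.5), np.float64(72.0), np.float64(42.2)]
z35 [453.2  93.8  35. ] 1.1695493912715955 [np.float64(72.6), np.float64(41.4), np.float64(72.2), np.float64(41.8)]
dirs 0.28942291264777026 0.28549643294147153
cross -2.8548013621010613 116.65607622386233
[[419.1 202.8  28. ]
 [383.1 323.9  28. ]
 [671.2 289.1  28. ]
 [638.8 399.8  28. ]
 [674.7 278.2  28. ]]
[[417.3 202.3  28. ]
 [382.8 324.3  28. ]]
edge z18
[562.7 259.5  18. ]
[534.1 355.3  18. ]
[562.  259.8  18. ]
[533.8 354.7  18. ]
ramp start z12
[523.1 248.   12. ]
[494.8 343.4  12. ]
[522.8 248.7  12. ]
[495.  343.3  12. ]
plate z42
[571.8 299.2  42. ]
[565.7 326.9  42. ]
[572.2 299.2  42. ]
[564.3 326.9  42. ]
```

```bash
cat >> h.py <<'E'
YAW=0.2875; LAT=139.0; EDGE=612.9
ux=np.array([np.cos(YAW),np.sin(YAW)]); uy=np.array([-np.sin(YAW),np.cos(YAW)])
def tp(s,z,lat=LAT): p=s*ux+lat*uy; return [p[0],p[1],z]
def st():
    o=bot.get_obs(); e=np.array(o['ee_pos']); f=np.array(o['contact_force'])
    return dict(t=round(o['time_s'],2),s=round(float(e[:2]@ux),2),lat=round(float(e[:2]@uy),2),z=round(float(e[2]),2),fs=round(float(f[:2]@ux),2),fl=round(float(f[:2]@uy),2),fz=round(float(f[2]),2),g=round(float(o['grip_width']),2))
E
python3 - <<'E'
from m import *
# roller
for c,z,p,q in((c2,z2a,(365,322),(365,460)),(c1,z1a,(330,320),(365,437))):
    a,b=onz(c,*z(*p),28),onz(c,*z(*q),28); print('roller s',a[:2]@ux,b[:2]@ux, a[:2]@uy)
E1=onz(c1,100,86,0);print('desk edge',E1)
q=down(1.172+np.pi/2)
for n,p,qq in(('g',[453.2,93.2,8],q),('p',tp(455,29),down(YAW+np.pi/2)),('e',tp(572,29),down(YAW+np.pi/2))):
    print(n,bot.solve_ik(p,qq))
bot.movep([453.2,93.2,90],q); print(st())
shot('wrist','w3'); o=bot.get_obs(); np.save('o3.npy',np.r_[o['ee_pos'],o['tool_rot']])
E
```

```text
scr nl [450.4 217.2  28.3] 0.3
scr nr [417.4 329.1  23.7] 0.1
ml [545.8 245.5  28.9] 0.2
mr [513.7 357.4  25.5] 0.2
fl [643.1 274.6  25.6] 0.1
b0 [420.   67.9  34.2] 0.2
b1 [448.  133.9  31.3] 0.8
b2 [487.6 117.1  31. ] 0.2
b3 [459.1  50.6  32.4] 0.4
block c [453.7  92.4  32.2] [np.float64(71.8), np.float64(43.0), np.float64(72.4), np.float64(42.8)]
long yaw 1.1686274982929854
z35 [453.1  93.1  35. ] 1.1845240399459247 [np.float64(71.8), np.float64(43.5), np.float64(72.0), np.float64(42.2)]
z35 [453.2  93.8  35. ] 1.1695493912715955 [np.float64(72.6), np.float64(41.4), np.float64(72.2), np.float64(41.8)]
roller s 510.7473138854567 541.5797585730675 139.73100900366498
roller s 510.68200041712225 542.2738895521823 139.3084740818723
desk edge [361.12283898 -13.30866098   0.        ]
g [-0.49750528  0.44249643  0.18433325  2.24328553 -0.1746865   0.4685375
  2.56839821]
p [-0.91926946  0.41829996  0.23799925  2.21066417 -0.19024256  0.53105523
  1.32172742]
e [-0.84189025  0.55517851  0.2659883   1.96083462 -0.229675    0.65429066
  1.42735264]
{'t': 4.17, 's': 461.74, 'lat': -38.81, 'z': 90.6, 'fs': 0.27, 'fl': 1.0, 'fz': -0.13, 'g': 85.31}
```

View pics/w3.png

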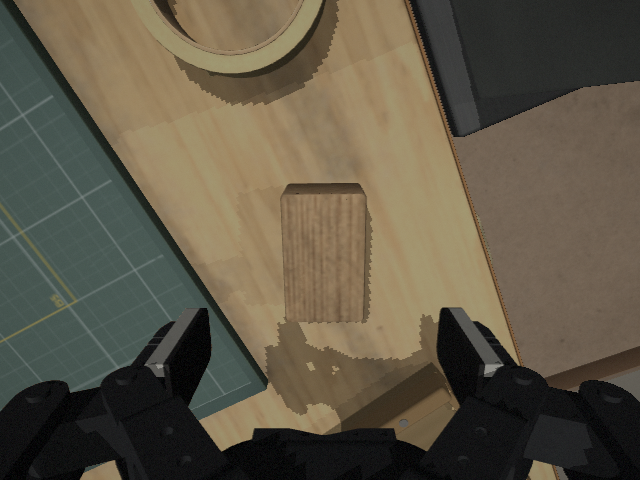

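Run:
```python
from h import *
a=np.load('o3.npy');c=cam('wrist',dict(ee_pos=a[:3],tool_rot=a[3:]))
W=np.array([onz(c,*p,35) for p in((281,194),(366,194),(367,322),(285,322))]);print(W.round(1),W.mean(0))
d=W[0]-W[3]+W[1]-W[2];yaw=np.arctan2(-d[1],-d[0]);print(yaw,[np.linalg.norm(W[i]-W[(i+1)%4]).round(1) for i in range(4)])
m=W.mean(0)
y=yaw if abs(yaw-1.172)<.06 else 1.172
q=down(y+np.pi/2)
bot.servo_line([m[0],m[1],40],ori=q,speed=60)
bot.servo_line([m[0],m[1],8],speed=40); print(st())
bot.grip(40,60); bot.sleep(.2); print(st()); o=bot.get_obs(); print(o['ee_pos'])
np.save('grasp.npy',np.r_[o['ee_pos'],q])
bot.servo_line([m[0],m[1],90],speed=80); print(st()); bot.sleep(.2);print(st())
im,cs=shot('side','s4');im,c=shot('wrist','w4')
```

```text
[[459.3  50.1  35. ]
 [419.1  67.   35. ]
 [445.  135.9  35. ]
 [487.9 117.8  35. ]] [452.83344937  92.67260008  35.        ]
1.191364710544031 [np.float64(43.5), np.float64(73.6), np.float64(46.6), np.float64(73.5)]
{'t': 6.15, 's': 460.63, 'lat': -39.56, 'z': 8.12, 'fs': 0.77, 'fl': -0.12, 'fz': 0.94, 'g': 85.58}
{'t': 6.81, 's': 460.67, 'lat': -39.5, 'z': 8.34, 'fs': -1.97, 'fl': -0.32, 'fz': 8.98, 'g': 44.1}
[452.95858992  92.75043099   8.34329898]
{'t': 7.98, 's': 460.23, 'lat': -39.57, 'z': 89.58, 'fs': 0.14, 'fl': 0.77, 'fz': -0.29, 'g': 44.16}
{'t': 8.18, 's': 460.3, 'lat': -39.59, 'z': 89.65, 'fs': 0.36, 'fl': 0.34, 'fz': -0.75, 'g': 44.18}
```

View pics/w4.png

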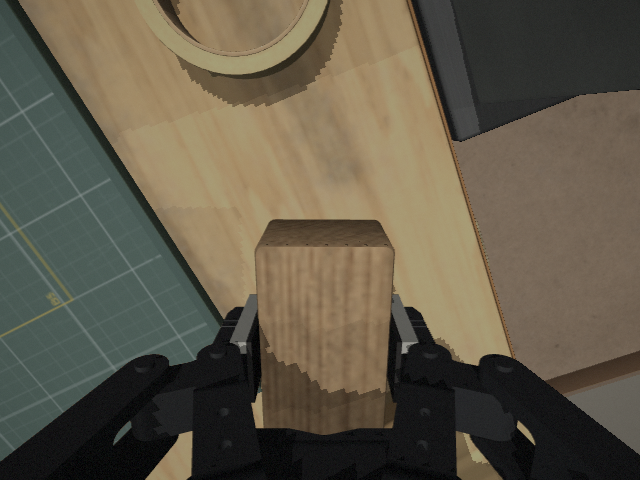

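View pics/s4.png

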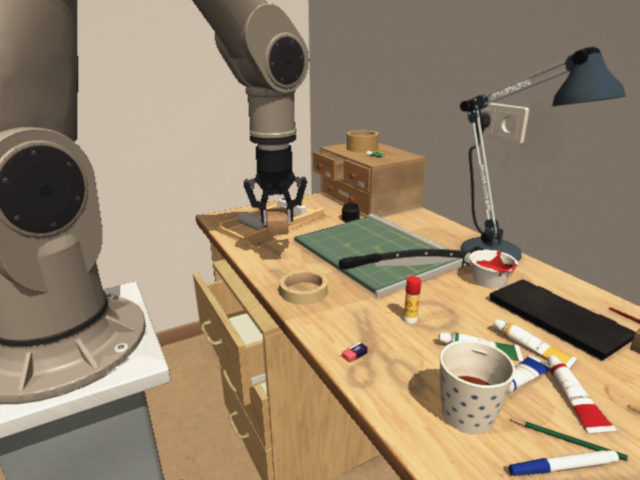

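Run:
```python
from h import *
o=bot.get_obs(); c=cam('wrist',o); z=o['ee_pos'][2]-8.3+35
R=Ro.from_quat(o['tool_rot']).as_matrix()
for u,v in((270,248),(325,247),(380,248)):
    print((R.T@(onz(c,u,v,z)-o['ee_pos'])).round(1))
z0=z-35
for u,v in((275,221),(380,221)): print('bot',(R.T@(onz(c,u,v,z-35)-o['ee_pos'])).round(1))
q=down(YAW+np.pi/2)
bot.movep(tp(450,110),q); print(st(),bot.get_obs()['joints'].round(2))
bot.servo_line(tp(450,30),ori=q,speed=60); bot.sleep(.2); print(st())
shot('wrist','w5');shot('side','s5')
```

```text
[-26.7  36.8 -16.9]
[-26.7  37.1   0.2]
[-26.7  36.8  17.4]
bot [  8.3  36.4 -19.5]
bot [ 8.3 36.4 22.2]
{'t': 9.47, 's': 450.04, 'lat': 138.47, 'z': 109.96, 'fs': -0.31, 'fl': -0.31, 'fz': -0.53, 'g': 43.75} [-1.05  0.27  0.38  2.18 -0.15  0.72  1.29]
{'t': 11.15, 's': 450.11, 'lat': 139.09, 'z': 30.2, 'fs': -0.26, 'fl': 0.4, 'fz': -0.28, 'g': 44.3}
```

View pics/w5.png

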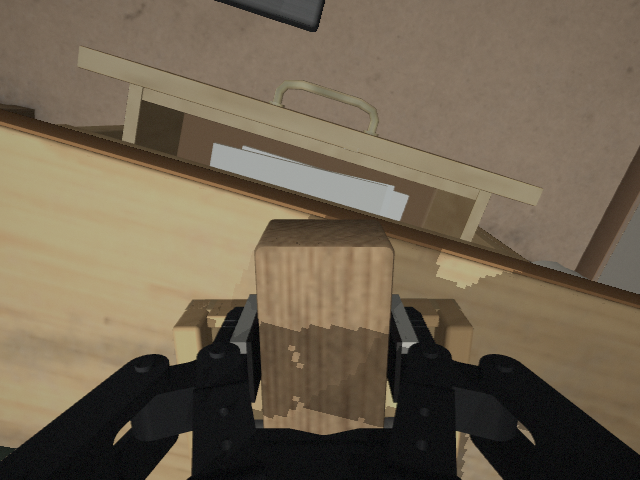

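Run:
```python
import cv2
im=cv2.imread('pics/s5.png')[160:260,190:350]
cv2.imwrite('pics/s5z.png',cv2.resize(im,None,fx=5,fy=5,interpolation=cv2.INTER_CUBIC))
```

```text
(no output)
```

View pics/s5z.png

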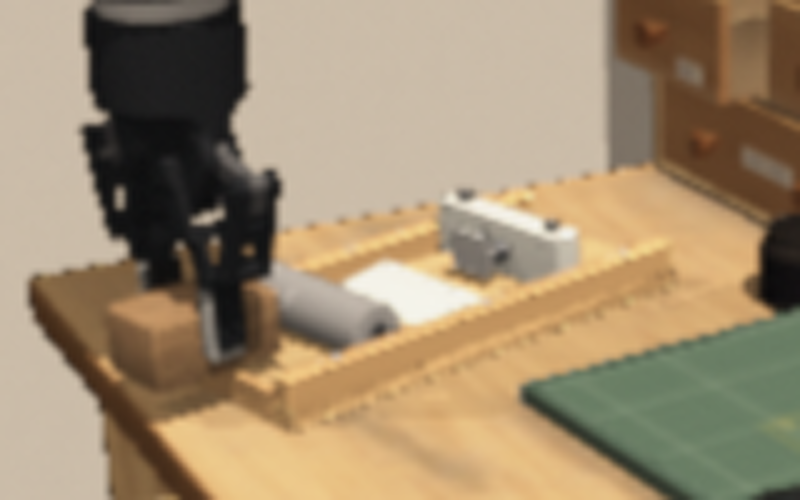

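Run:
```python
from h import *
q=down(YAW+np.pi/2)
print(bot.servo_line(tp(468,30),ori=q,speed=25),st())
print(bot.servo_line(tp(478,30),ori=q,speed=7,stop_force=7),st())
print(bot.servo_line(tp(530,30),ori=q,speed=18,stop_force=7),st())
shot('side','s6');shot('top','t6')
import cv2
a=cv2.resize(cv2.imread('pics/s6.png')[160:260,190:350],None,fx=4,fy=4,interpolation=cv2.INTER_CUBIC)
cv2.imwrite('pics/s6z.png',a)
a=cv2.resize(cv2.imread('pics/t6.png')[160:290,140:250],None,fx=4.5,fy=4.5,interpolation=cv2.INTER_CUBIC)
cv2.imwrite('pics/t6z.png',a)
```

```text
False {'t': 12.12, 's': 467.83, 'lat': 138.93, 'z': 29.94, 'fs': -0.89, 'fl': 0.6, 'fz': -0.28, 'g': 43.78}
False {'t': 13.69, 's': 477.98, 'lat': 139.01, 'z': 30.01, 'fs': 0.98, 'fl': -1.01, 'fz': -0.56, 'g': 43.96}
False {'t': 16.73, 's': 529.96, 'lat': 139.01, 'z': 30.0, 'fs': -1.64, 'fl': -0.16, 'fz': -0.04, 'g': 44.01}
```

View pics/s6z.png

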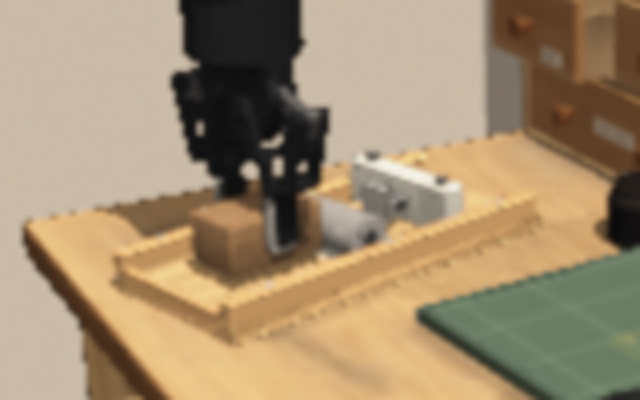

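View pics/t6z.png

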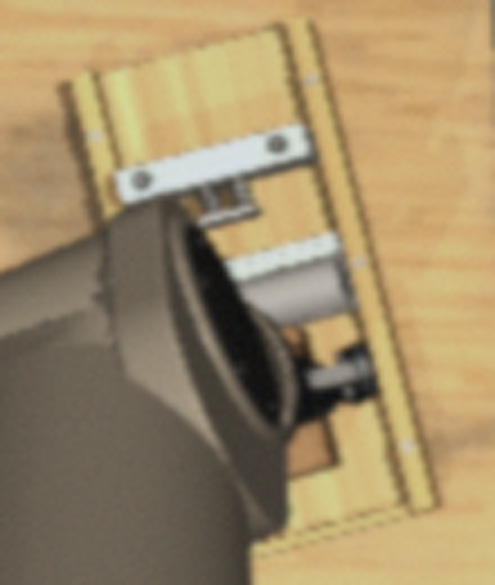

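```bash
cat >> h.py <<'E'
def favg(n=12,dt=.02):
    F=[]
    for _ in range(n):
        F.append(bot.get_obs()['contact_force']); bot.sleep(dt)
    F=np.mean(F,0); return round(float(F[:2]@ux),2),round(float(F[:2]@uy),2),round(float(F[2]),2)
E
python3 - <<'E'
from h import *
q=down(YAW+np.pi/2)
print(favg())
print(bot.servo_line(tp(556,30),ori=q,speed=14,stop_force=7),st(),favg())
for s in (559,561,562.5,564,565.5):
    r=bot.servo_line(tp(s,30),ori=q,speed=6,stop_force=7); print(s,r,st(),favg())
    if r: break
shot('side','s7')
im=cv2.imread('pics/s7.png')[160:240,230:330]
cv2.imwrite('pics/s7z.png',cv2.resize(im,None,fx=7,fy=7,interpolation=cv2.INTER_CUBIC))
E
```

```text
(-1.89, -0.3, -0.25)
False {'t': 19.04, 's': 556.06, 'lat': 139.03, 'z': 30.04, 'fs': 0.36, 'fl': -0.37, 'fz': -0.55, 'g': 44.21} (0.22, -0.09, -0.5)
559 False {'t': 19.89, 's': 559.04, 'lat': 138.97, 'z': 30.0, 'fs': 0.77, 'fl': -0.12, 'fz': -0.44, 'g': 43.86} (0.11, -0.02, -0.68)
561 False {'t': 20.57, 's': 561.06, 'lat': 138.98, 'z': 29.99, 'fs': -0.66, 'fl': 0.28, 'fz': 0.29, 'g': 44.11} (-0.22, 0.05, -0.76)
562.5 False {'t': 21.18, 's': 562.17, 'lat': 139.02, 'z': 29.87, 'fs': -2.86, 'fl': 0.56, 'fz': -0.09, 'g': 44.39} (-3.28, 0.87, -0.32)
564 False {'t': 21.77, 's': 564.13, 'lat': 138.95, 'z': 30.01, 'fs': -2.44, 'fl': 1.21, 'fz': -0.17, 'g': 43.96} (-2.4, 0.2, -0.97)
565.5 False {'t': 22.38, 's': 565.63, 'lat': 138.94, 'z': 30.03, 'fs': -2.15, 'fl': -0.37, 'fz': -1.07, 'g': 44.04} (-1.63, -0.21, -0.77)
```

View pics/s7z.png

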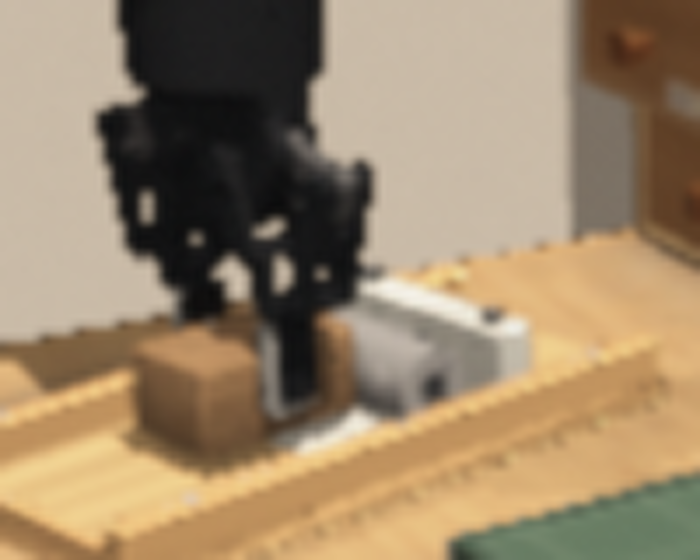

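Run:
```python
from h import *
q=down(YAW+np.pi/2)
z=0
for s in (566.5,567.3,568,568.7,569.4,570.1):
    r=bot.servo_line(tp(s,30),ori=q,speed=5,stop_force=6); f=favg(); print(s,r,st(),f)
    if r: break
    z=z+1 if f[0]>-.5 and s>566.6 else 0
    if z>=2: break
shot('side','s8')
im=cv2.imread('pics/s8.png')[160:240,230:330]
cv2.imwrite('pics/s8z.png',cv2.resize(im,None,fx=7,fy=7,interpolation=cv2.INTER_CUBIC))
```

```text
566.5 False {'t': 23.18, 's': 566.55, 'lat': 139.0, 'z': 30.0, 'fs': -1.55, 'fl': 0.39, 'fz': 0.49, 'g': 44.07} (-2.26, -0.33, -0.54)
567.3 False {'t': 23.68, 's': 567.36, 'lat': 139.02, 'z': 30.02, 'fs': -2.46, 'fl': 0.21, 'fz': -0.17, 'g': 44.19} (-1.95, 0.23, -0.18)
568 False {'t': 24.18, 's': 568.04, 'lat': 139.02, 'z': 30.0, 'fs': -2.26, 'fl': 0.29, 'fz': -1.06, 'g': 44.05} (-1.91, 0.1, -0.4)
568.7 False {'t': 24.67, 's': 568.78, 'lat': 138.99, 'z': 30.01, 'fs': -1.57, 'fl': 0.58, 'fz': -1.11, 'g': 44.31} (-1.89, 0.16, -0.22)
569.4 False {'t': 25.16, 's': 569.47, 'lat': 139.02, 'z': 30.01, 'fs': -1.69, 'fl': 0.45, 'fz': -1.41, 'g': 44.26} (-1.37, 0.22, -0.55)
570.1 False {'t': 25.65, 's': 570.17, 'lat': 139.05, 'z': 30.01, 'fs': -1.77, 'fl': 0.65, 'fz': -0.76, 'g': 43.87} (-1.49, -0.2, -0.51)
```

View pics/s8z.png

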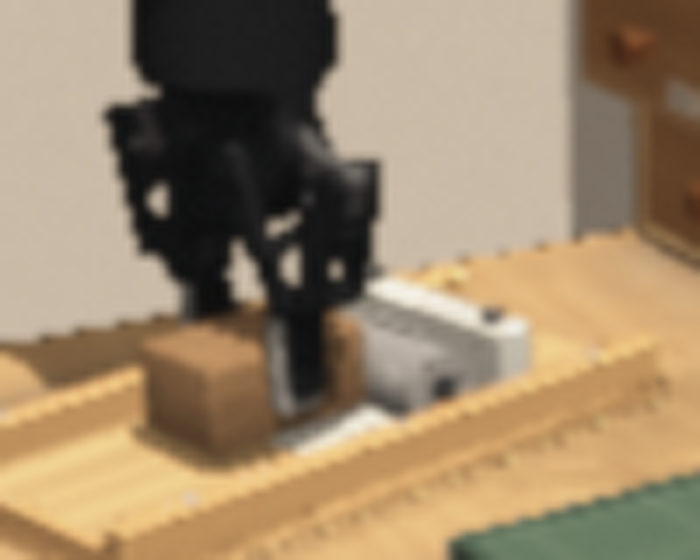

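Run:
```python
from h import *
q=down(YAW+np.pi/2)
for s in (570.6,571.1,571.6):
    r=bot.servo_line(tp(s,30),ori=q,speed=4,stop_force=4); f=favg(); print(s,r,st(),f)
    if r or f[0]>-.6 or f[0]<-3: break
shot('side','s9')
im=cv2.imread('pics/s9.png')[160:240,230:330]
cv2.imwrite('pics/s9z.png',cv2.resize(im,None,fx=7,fy=7,interpolation=cv2.INTER_CUBIC))
```

```text
570.6 False {'t': 26.18, 's': 570.61, 'lat': 139.01, 'z': 30.0, 'fs': -0.92, 'fl': 0.58, 'fz': -0.37, 'g': 44.25} (-1.28, 0.14, -0.5)
571.1 False {'t': 26.65, 's': 571.14, 'lat': 138.99, 'z': 29.99, 'fs': -0.04, 'fl': 0.61, 'fz': -0.58, 'g': 43.76} (-0.65, -0.03, -0.31)
571.6 False {'t': 27.12, 's': 571.63, 'lat': 139.05, 'z': 30.0, 'fs': -0.36, 'fl': 0.03, 'fz': -0.54, 'g': 44.19} (-0.98, 0.24, -0.79)
```

View pics/s9z.png

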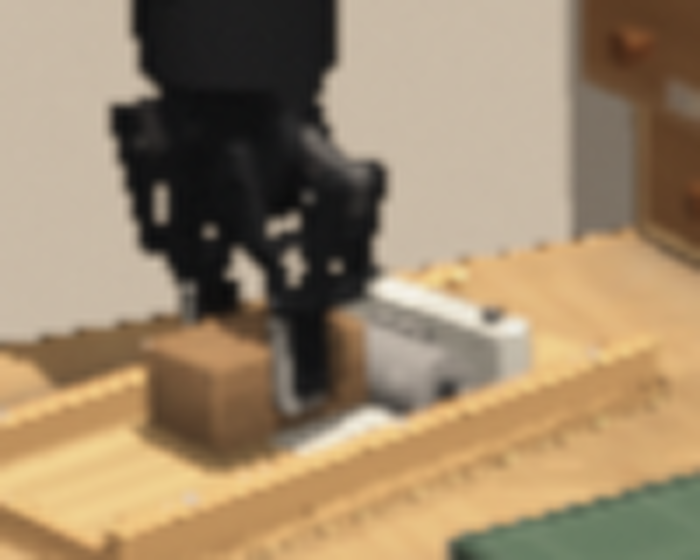

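Run:
```python
from h import *
q=down(YAW+np.pi/2)
for s in (572.0,572.4,572.8,573.2):
    r=bot.servo_line(tp(s,30),ori=q,speed=4,stop_force=3.5); f=favg(); print(s,r,st(),f)
    if r or f[0]>-.3 or f[0]<-2.2: break
shot('side','s10')
im=cv2.imread('pics/s10.png')[160:240,230:330]
cv2.imwrite('pics/s10z.png',cv2.resize(im,None,fx=7,fy=7,interpolation=cv2.INTER_CUBIC))
```

```text
572.0 False {'t': 27.62, 's': 572.03, 'lat': 139.0, 'z': 30.0, 'fs': 0.4, 'fl': -0.02, 'fz': -0.76, 'g': 44.06} (-0.81, 0.11, -0.62)
572.4 False {'t': 28.07, 's': 572.24, 'lat': 138.93, 'z': 29.92, 'fs': -2.4, 'fl': -1.16, 'fz': 0.12, 'g': 44.27} (-1.99, -0.19, -0.2)
572.8 False {'t': 28.52, 's': 572.45, 'lat': 138.99, 'z': 29.88, 'fs': -6.29, 'fl': -0.39, 'fz': 0.9, 'g': 43.82} (-5.12, -0.09, 0.73)
```

View pics/s10z.png

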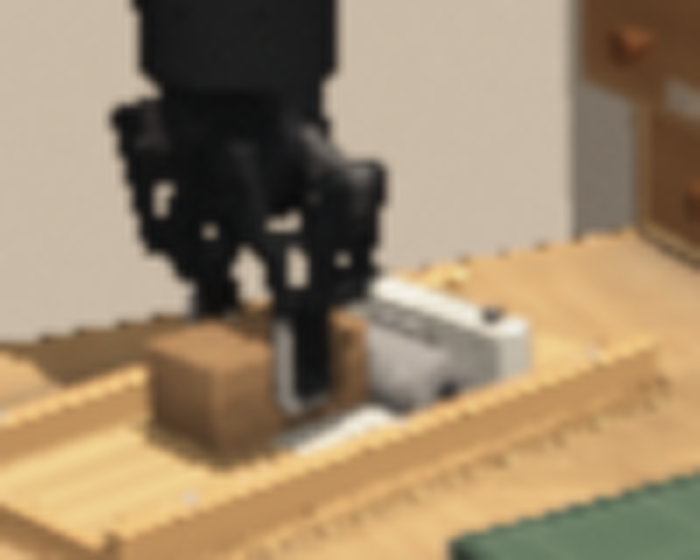

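Run:
```python
from h import *
q=down(YAW+np.pi/2)
bot.servo_line(tp(569,30),ori=q,speed=8); print(st(),favg())
bot.servo_line(tp(535,30),ori=q,speed=40); print(st(),favg())
bot.servo_line(tp(520,110),ori=q,speed=60)
shot('side','s11')
im=cv2.imread('pics/s11.png')[160:240,230:330]
cv2.imwrite('pics/s11z.png',cv2.resize(im,None,fx=7,fy=7,interpolation=cv2.INTER_CUBIC))
print(st())
```

```text
{'t': 29.2, 's': 569.14, 'lat': 139.03, 'z': 30.07, 'fs': 1.14, 'fl': -0.21, 'fz': -0.79, 'g': 44.2} (-0.08, 0.06, -1.0)
{'t': 30.4, 's': 535.26, 'lat': 139.03, 'z': 30.04, 'fs': 1.18, 'fl': -0.38, 'fz': -1.48, 'g': 43.83} (-0.13, -0.18, -0.89)
{'t': 32.16, 's': 519.87, 'lat': 138.91, 'z': 109.65, 'fs': -0.93, 'fl': -0.34, 'fz': -1.25, 'g': 43.99}
```

View pics/s11z.png

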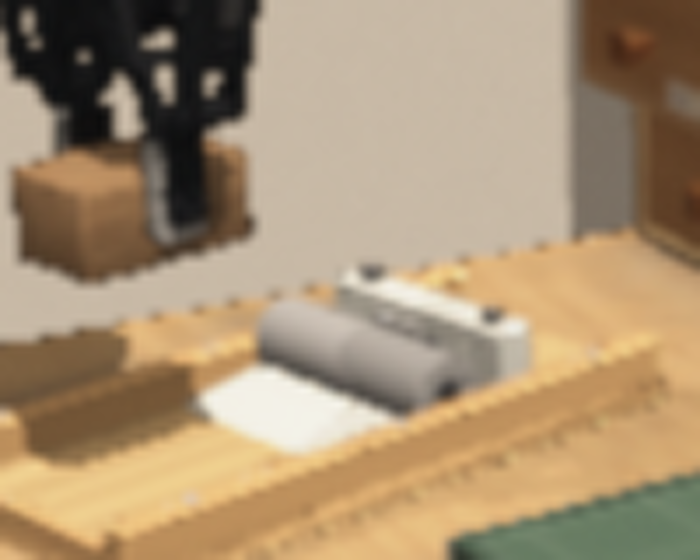

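Run:
```python
from h import *
g=np.load('grasp.npy')
bot.movep([g[0],g[1],100],g[3:])
im,c=shot('top','t12');shot('side','s12'); print(st())
for n,(x0,y0,x1,y1) in (('t12',(140,160,250,290)),('s12',(230,160,330,240))):
    k=cv2.imread(f'pics/{n}.png')[y0:y1,x0:x1]; cv2.imwrite(f'pics/{n}z.png',cv2.resize(k,None,fx=4.5 if n=='t12' else 7,fy=4.5 if n=='t12' else 7,interpolation=cv2.INTER_CUBIC))
for d in (9,12.5): print(d,proj(c,tp(EDGE+d-13,28+9)),proj(c,tp(EDGE+d+13,37)))
```

```text
{'t': 33.36, 's': 461.06, 'lat': -38.75, 'z': 99.99, 'fs': -0.03, 'fl': 0.17, 'fz': -1.22, 'g': 43.93}
9 [192.65961722 217.16257219] [189.91719621 206.47725506]
12.5 [192.29012817 215.722929  ] [189.54843936 205.04046476]
```

View pics/t12z.png

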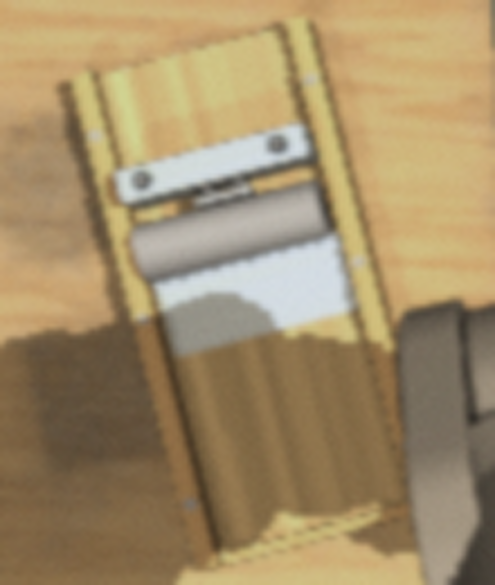

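View pics/s12z.png

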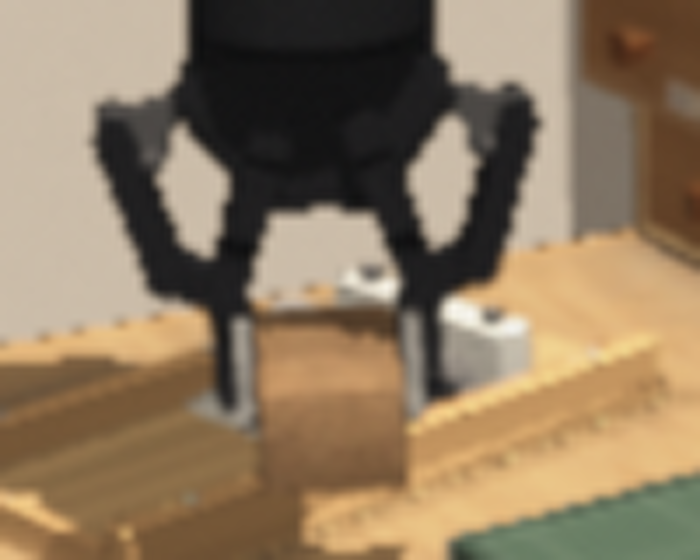

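Run:
```python
from h import *
g=np.load('grasp.npy')
bot.servo_line([g[0],g[1],14],ori=g[3:],speed=60); bot.sleep(.15)
r=bot.servo_line([g[0],g[1],7.0],ori=g[3:],speed=6,stop_force=3); print(r,st())
bot.grip(55); bot.sleep(.2); bot.grip(85); print(st())
bot.servo_line([g[0],g[1],100],ori=g[3:],speed=80)
shot('wrist','w13')
bot.movep([515,290,200],down(1.858)); bot.sleep(.2)
im,c=shot('wrist','w14'); o=bot.get_obs(); np.save('o14.npy',np.r_[o['ee_pos'],o['tool_rot']]); print(st())
bot.servo_line([480,290,230],speed=80); bot.sleep(.1)
shot('wrist','w15'); o=bot.get_obs(); np.save('o15.npy',np.r_[o['ee_pos'],o['tool_rot']]); print(st())
for n,(x0,y0,x1,y1) in (('w14',(230,180,410,320)),('w15',(230,200,410,340))):
    k=cv2.imread(f'pics/{n}.png')[y0:y1,x0:x1]; cv2.imwrite(f'pics/{n}z.png',cv2.resize(k,None,fx=4,fy=4,interpolation=cv2.INTER_CUBIC))
```

```text
True {'t': 35.98, 's': 460.62, 'lat': -39.5, 'z': 8.32, 'fs': -0.75, 'fl': 0.4, 'fz': 7.54, 'g': 44.12}
{'t': 36.85, 's': 460.23, 'lat': -39.5, 'z': 8.06, 'fs': 0.75, 'fl': 0.31, 'fz': 0.65, 'g': 84.76}
{'t': 39.55, 's': 575.95, 'lat': 131.24, 'z': 199.83, 'fs': 0.2, 'fl': 0.02, 'fz': 0.15, 'g': 84.69}
{'t': 40.42, 's': 542.63, 'lat': 141.81, 'z': 229.66, 'fs': 0.24, 'fl': 0.15, 'fz': -0.08, 'g': 85.11}
```

View pics/w14.png

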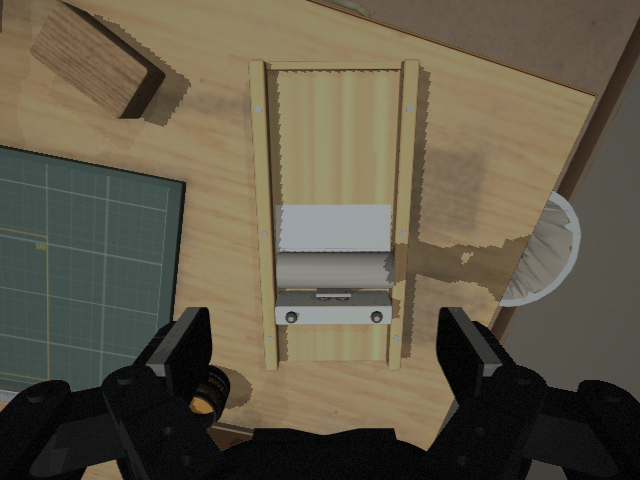

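View pics/w15z.png

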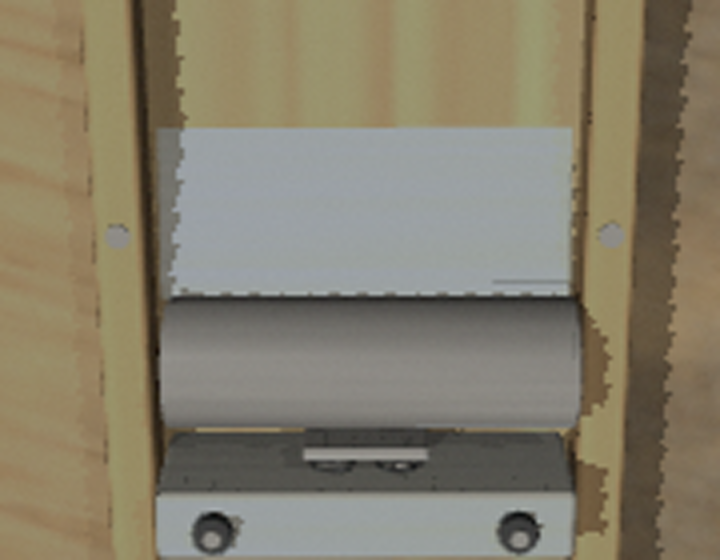

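View pics/w13.png

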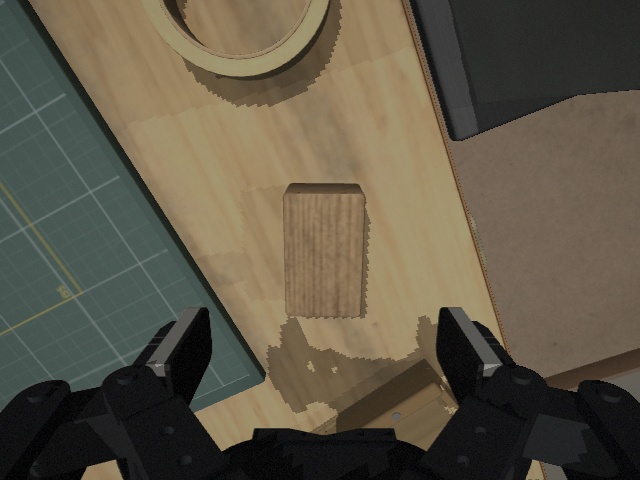

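Run:
```python
from h import *
a=np.load('o15.npy');c=cam('wrist',dict(ee_pos=a[:3],tool_rot=a[3:]))
def px(x,y): return 230+(x+.5)/4-.5,200+(y+.5)/4-.5
pb=onz(c,*px(365,460),42); print('plate travel',pb[:2]@ux-633.9)
o=-c['R'].T@c['t']; C=np.array([o[:2]@ux,o[2]])
def ang(s,z): return np.arctan2(s-C[0],C[1]-z)
obs=[]
for y in(297,428):
    w=onz(c,*px(370,y),28); obs.append(ang(w[:2]@ux,28))
print('obs',obs)
for d,z in((8,31.9),(9,31.2),(10.5,30.1),(11.5,29.1),(12.5,28),(13.5,28)):
    D=np.hypot(EDGE+d-C[0],C[1]-z);m=ang(EDGE+d,z);k=np.arcsin(16/D);print(d,m-k,m+k)
mid=np.mean(obs)
for z in(28,30):print(z,'d from mid',C[0]+np.tan(mid)*(C[1]-z)-EDGE)
e=onz(c,*px(365,128),12);print('ramp start s',e[:2]@ux)
```

```text
plate travel 10.28724666982066
obs [np.float64(0.3901549946877239), np.float64(0.4727558822429385)]
8 0.3817370293042531 0.46763724994557615
9 0.3835242965617426 0.4691829200646721
10.5 0.3861364201177175 0.4714244055895022
11.5 0.3875974302288876 0.472585068237411
12.5 0.3889478403984553 0.47361673382235525
13.5 0.3913949921064626 0.4759700665242241
28 d from mid 12.572065042267127
30 d from mid 11.651297508446987
ramp start s 571.4583146038349
```

Run:
```python
from h import *
shot('side','s16')
a=cv2.imread('pics/side0.png').astype(int);b=cv2.imread('pics/s16.png').astype(int)
d=abs(a-b).max(2)
for n,(x0,y0,x1,y1) in dict(tape=(275,265,332,305),eraser=(338,338,372,364),glue=(400,272,425,328),block=(262,236,296,272)).items(): print(n,(d[y0:y1,x0:x1]>40).sum())
```

```text
tape 0
eraser 0
glue 0
block 0
```

View pics/s16.png

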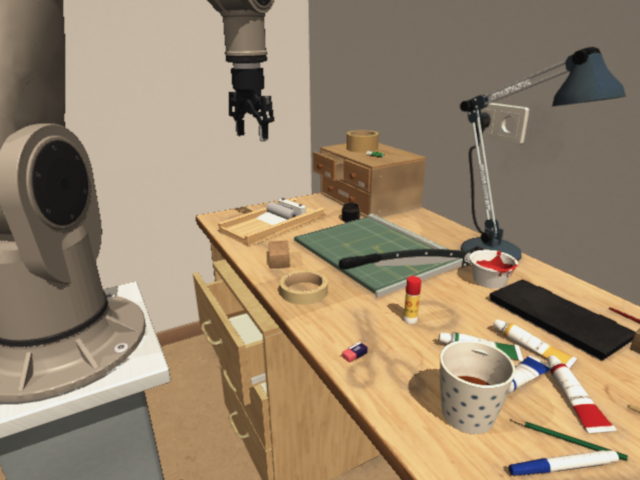

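```bash
python3 -c "
from plant import bot
bot.hand_in()"
```

```text
the job is handed in; nothing more can be done
```

The roller is home in its pocket, the sanding block is back flat on the desk beside the tray, and I handed the job in at about 41 s.

**What I did:** I gripped the block across its 45 mm width. With its end I pushed the roller along the floor, up the ramp and against the spring plate. The push was about 3 N at the plate and fell to under 1 N as the roller went in. It rose to about 5 N (6.3 N peak) on the last small step once the roller was seated, and I backed off there. I lowered the block to contact before opening the fingers, then lifted the gripper clear.

**Last checks:**
- **Roller:** the wrist camera put its axis 12.6 mm past the edge (12.5 expected). The spring plate was pressed in 10.3 mm (10.5 expected), and the roller sat square.
- **Backing off:** the force was about 0 N when the block was drawn back, and the roller stayed put.
- **Block:** it lies flat at its original place, to the right of the tray.
- **Bystanders:** the side-camera areas around the tape roll, eraser, glue stick and block showed no change from the start.

**What disagreed:**
- **Late drop:** the push force did not fall away at the expected 7 mm of press. It tapered to nothing only near the home position, probably from friction on the block and plate faces.
- **Over-push:** because of that, the last 0.4 mm step pressed the seated roller lightly, well under the 15 N limit and short of the solid stop.
- **Measured heights:** triangulated heights read up to 4 mm low in places, for example 32 mm for the block's top instead of 35 mm.

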